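# Open the push-and-turn thinner bottle

### The arm

A 6-joint arm with a two-finger parallel gripper is mounted at the origin on the work surface. World frame = base frame: x ahead of the robot, y to its left, z up, the work surface at z = 0. Lengths are in m, angles in rad, forces in N, time in s.
With the tool pointing down it reaches from about 0.275 to 1 m from the base axis. Payload 8.4 kg.
Tool frame: the origin (TCP) lies on the centre line of the jaws, within the pads' length; the fingertips stand 17 mm ahead of it and the grasp point (between the pads) lies 2 mm behind it (bot.tcp_to_tips is the y of the fingertips in the tool frame, in m); y points along the fingers, z is the direction in which the jaws open and shut, and the axes are right-handed (so a half turn about y gives the same grasp; the last joint's range is limited). The gripper opens to 85 mm and grips with 20 to 120 N. Pads are 22 mm wide; open, the fingers measure 114 mm over their backs; the gripper's body (76 mm by 85 mm) begins 54 mm behind the grasp point. The pads swing forward as they close: fully open they stand 13 mm farther back than shut.
Start: joints at [1.232, 0.353, 1.633, -0, 1.155, -0.002], TCP at [0.207, 0.59, 0.248] pointing down, gripper open.
Joint ranges: [-2.63, 2.63], [-0.92, 2.1], [0.06, 2.66], [-1.3, 4.44], [0, 2.69], [-3.02, 3.02]. Speed limits (rad/s): [2.22, 2.22, 2.79, 3.14, 3.14, 3.14].

### API

Orientations are given as a unit quaternion [x, y, z, w].
In Python, from workcell import bot, hand, kinematics, get_obs, vision, hand_in gives the robot as it stands. The module is installed in compiled form; this text tells all that it offers. Calls block until the motion is done:
- bot.reach(position, orientation): joint-space move of the TCP to a pose.
- bot.servo_line(position, ori=None, velocity=0.15): straight line of the TCP; ori=None keeps the orientation; velocity is the mean speed in m/s.
- bot.goto_joints(angles): joint-space move.
- hand.move_gripper(opening, strength=None): finger opening in m; strength is the grip in N (None keeps the last); returns when the fingers have stopped.
- bot.dwell(seconds).
- kinematics.solve_ik(position, orientation): joint angles nearest the present ones, or None.
- get_obs(): the state.
- vision.read_camera(name): name is "side" or "top"; returns a dict with "frame" (400x640x3 uint8, red, green, blue), "intrinsics" (3x3 intrinsics, pixels), "dist" ([k1, k2, p1, p2, k3] as OpenCV has them; the pictures are not rectified), "view" (4x4, takes a point from world to camera coordinates). Camera axes: x right, y down, z forward; pixel columns grow to the right and rows downward; lengths in m; the calibration is good to about 2 mm. A picture is of the moment at which its call begins. There is no depth.
A pose or a line that the arm cannot do raises bot.IKError and nothing moves.
- hand_in(): hands the job in, once; it reports no verdict.
The state is a dict: "time_s": time; "joint_pos": joint angles; "joint_vel": joint speeds; "joint_efforts": joint torques, N m; "position": TCP position; "orientation": TCP orientation; "wrist_force": force on the tool from outside, world axes, zero at the start; "ft_torque": the same for the moment, N m; "gripper_width": finger opening in m.
Only numpy, scipy, OpenCV 4.12 (cv2) and the standard library are available. Lean on these libraries where they do the work, as an engineer would, in place of code of your own. Each camera call takes 0.05 s, during which the arm holds its last target.

### The job

Open the bottle of lacquer thinner: press its child-resistant cap down until it bottoms, without forcing it (about 25 N on the neck is too much), turn it anticlockwise a sixth of a turn while you keep it down, and lift it off. Set the cap down gently, not dropped, standing right way up near the middle of the round stone slab, let go of it, and leave the cup, brush and little pot where they are.

Things in the scene. Friction and masses are not known exactly. Their poses are not given: they have to be found in the camera images.
- cap_center (a point): Centre (half-way up) of the white ribbed plastic cap on the bottle's neck: upright cylinder 50 mm across, 38 mm high, flat on top, about 60 g; z up. Grip it round its side at any yaw. Its outer shell drives the inner cap by a ratchet that slips at 0.2 N m: turned without being pressed fully down, only the shell goes round and nothing opens.
- cap: The cap's inner part: origin at the centre of its open lower rim, z up. Closed, its x axis lies along the bottle's x. Held down on the shoulder with 12 to 16 N (much harder: friction makes the ratchet slip) and turned anticlockwise from above by 35 to 85 degrees (60 is best, a stop at 85) it is free; the spring then lifts it some mm and it comes off straight up, clear after 25 mm.
- neck_top (a point): Top of the bottle's neck, on its axis, inside the cap. A spring in it resists the cap with 5 N at first plus 0.35 N per mm (10 N at most). The cap's lugs clear the catches after 2.5 to 11.5 mm of downward travel (differs from bottle to bottle, not visible); 1.5 mm lower the cap bottoms hard on the neck's shoulder, a steep rise of force. Over 25 N damages the neck.
- bottle: Amber glass bottle, round, 80 mm across, wedged in a wooden block 110 x 110 x 40 mm that is fixed to the bench: it cannot turn or slide. Origin under the block's centre on the bench, z up along the neck's axis. Glass shoulder: full width up to 66 mm high, narrowing to 40 mm across at 86 mm; closed cap: rim 108 mm, top 146 mm above the bench; neck top at 125 mm. The block's sides lie along its x and y axes.
- slab_top (a point): Centre of the flat top of the round grey stone slab: 132 mm across, 20 mm high, fixed on the bench. The cap's place; nothing else is on it.
- cup: Bystander: clear plastic cup half full of hardened black lacquer, 66 mm across, 78 mm high; origin under its centre. Not to be moved.
- brush: Bystander: brush 180 mm long lying along its x axis; origin under its middle. Not to be moved.
- pot: Bystander: small white ceramic pot with lid, 64 mm across, 58 mm high; origin under its centre. Not to be moved.
Things that resemble listed ones, but are neither listed nor needed, are in the scene too. What is shaped like the part that bears slab_top but green is not meant.

How it is judged:
On the way, in this order (a step that is already met when the one before it is completed fails the run):
1. the inner cap, still on the neck, is turned at least 33 degrees, so that its lugs are past the catches (angle between the x axis of cap and the x axis of bottle, either way round above 0.58 rad and z of cap in the frame of bottle below 0.118 m and horizontal distance between cap and bottle below 0.006 m), for 0.05 s.
2. the cap is lifted clear of the neck (z of cap in the frame of bottle above 0.133 m), for 0.1 s.
At the end, for the whole second after the job is handed in: The cap stands right way up (within 6 degrees) on the stone slab, its centre within 38 mm of the slab's centre and its rim within 4 mm of the slab's top, at rest and let go (horizontal distance between cap and slab_top below 0.038 m and z of cap in the frame of slab_top between -0.004 and 0.004 m and angle between cap's own z axis and vertical below 0.1 rad and linear speed of cap below 0.02 m/s and contact force between cap and the fingers below 0.1 N); the robot touches nothing.
It fails at once if the cap is pressed too hard on the neck's shoulder: more than 17 N there on top of the spring's 5 to 10 N, which is about 25 N on the cap (contact force between cap and collar_c3 above 17 N).
It fails at once if cap and bottle are wrenched (sum of all contact forces between them, spring and catches included, over 45 N) (contact force between cap and bottle above 45 N).
It fails at once if the cap falls or flies free of the fingers (faster than 0.5 m/s) (contact force between cap and the fingers below 0.05 N and linear speed of cap above 0.5 m/s).
It fails at once if the cap is banged down on the slab with more than 30 N (contact force between cap and slab above 30 N).
It fails at once if a bystander (cup, brush, pot) is moved by more than 20 mm (distance of any of cup, brush, pot from where it was at the start of the episode above 0.02 m).
It also fails if it takes over 72 s, if anything falls off the work surface, if the arm or the gripper's body presses on something with over 40 N, if the wrist force passes 120 N, or if a joint passes its speed limit or range.

## Working session

There is one attempt and no reset: what is moved stays moved. The work goes in short steps, each a Python script; the robot and the scene stay as the last script left them, time stands still between calls to the robot, and variables do not carry over. Pictures are saved under pics/ and viewed, and the job is handed in when it is done.

```bash
mkdir -p pics; ls
python3 - <<'E'
from workcell import bot,hand,kinematics,get_obs,vision
import cv2,numpy as np
for n in("side","top"):
    c=vision.read_camera(n); cv2.imwrite(f"pics/{n}0.png",c["frame"][:,:,::-1])
    np.savez(f"{n}0.npz",**c); print(c["intrinsics"],c["dist"],c["view"])
o=get_obs(); print(o, bot.tcp_to_tips)
E
```

```text
pics
[[440.51499925   0.         315.77497502]
 [  0.         440.51499925 189.50110669]
 [  0.           0.           1.        ]] [0.03655349 0.         0.         0.         0.        ] [[ 0.76152749 -0.64812681 -0.00274396 -0.41631873]
 [-0.4575687  -0.53462    -0.71050147  0.31551816]
 [ 0.45902807  0.54232195 -0.70369037  0.73865003]
 [ 0.          0.          0.          1.        ]]
[[413.83420964   0.         321.36226279]
 [  0.         413.83420964 203.19634853]
 [  0.           0.           1.        ]] [-0.06519771  0.          0.          0.          0.        ] [[ 0.02531771 -0.99963944  0.00894416 -0.04196003]
 [-0.98421478 -0.0264927  -0.17498402  0.58699119]
 [ 0.17515789 -0.00437278 -0.98453065  0.92364506]
 [ 0.          0.          0.          1.        ]]
{'time_s': 0.1, 'joint_pos': array([ 1.23160944e+00,  3.53537729e-01,  1.63404953e+00,  2.43273776e-05,
        1.15517874e+00, -2.40638961e-03]), 'joint_vel': array([-1.70670000e-03, -1.29277577e-03, -2.58206368e-03,  9.80012738e-04,
        7.82938640e-04,  6.22537919e-05]), 'joint_efforts': array([ 8.79263716e-04, -6.06363487e+01, -3.42817390e+01, -5.91148182e-05,
        3.93362759e-03, -6.13499992e-06]), 'position': array([0.20639803, 0.58952154, 0.24766682]), 'orientation': array([ 0.69751211, -0.11858965,  0.11843312, -0.69669717]), 'wrist_force': array([-0.7242907 ,  0.7542308 ,  0.26153997]), 'ft_torque': array([-0.00038588,  0.06444704,  0.02814239]), 'gripper_width': 0.08522729045458072} 0.017
```

View pics/side0.png

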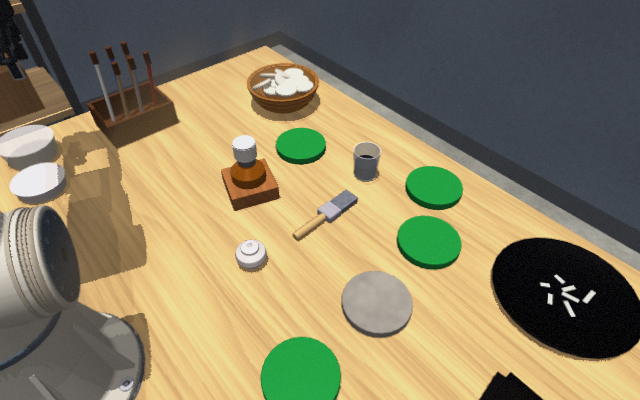

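View pics/top0.png

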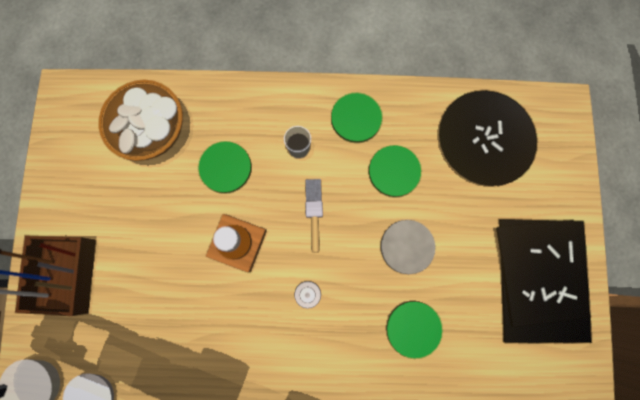

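The side view shows the amber bottle in its block with the white cap at (244,150). The grey slab is at (377,302), and the same things are at (226,239) and (408,247) in the top view.

Things that could be mistaken for the cap (top-view pixels): the pot with its white lid (307,294), white bowls (28,380) and (88,388), and white pieces in the wooden bowl (143,115). For the slab: green discs at (225,167), (357,117), (395,170) and (414,329), and a black disc at (488,138). I choose the white cap on the amber bottle and the grey disc.

```bash
cat > h.py <<'E'
import cv2,numpy as np
def load(n): return dict(np.load(f"{n}0.npz"))
def ray(c,uv):
    p=cv2.undistortPoints(np.array([[uv]],float),c["intrinsics"],c["dist"])[0,0]
    R=c["view"][:3,:3];t=c["view"][:3,3]
    return -R.T@t, R.T@np.array([p[0],p[1],1.])
def plane(c,uv,z):
    o,d=ray(c,uv); return o+d*(z-o[2])/d[2]
def proj(c,P):
    return cv2.projectPoints(np.array([P],float),cv2.Rodrigues(c["view"][:3,:3])[0],c["view"][:3,3],c["intrinsics"],c["dist"])[0][0,0]
def tri(c1,u1,c2,u2):
    o1,d1=ray(c1,u1);o2,d2=ray(c2,u2)
    A=np.stack([d1,-d2],1);s=np.linalg.lstsq(A,o2-o1,rcond=None)[0]
    a=o1+d1*s[0];b=o2+d2*s[1];return (a+b)/2,np.linalg.norm(a-b)
E
python3 - <<'E'
from h import *
T=load("top");S=load("side")
def blob(c,uv,r,f):
    im=c["frame"]; hsv=cv2.cvtColor(im,cv2.COLOR_RGB2HSV); m=f(hsv).astype(np.uint8)
    k=np.zeros_like(m);cv2.circle(k,uv,r,1,-1);m&=k
    m=cv2.morphologyEx(m,cv2.MORPH_OPEN,np.ones((3,3),np.uint8))
    cs,_=cv2.findContours(m,cv2.RETR_EXTERNAL,cv2.CHAIN_APPROX_NONE)
    return max(cs,key=cv2.contourArea)
white=lambda h:(h[...,1]<45)&(h[...,2]>150)
grey=lambda h:(h[...,1]<50)&(h[...,2]>60)
def worldcirc(c,ct,z):
    P=np.array([plane(c,p[0],z)[:2] for p in ct.astype(float)])
    (x,y),r=cv2.minEnclosingCircle((P*1000).astype(np.float32))
    e=cv2.fitEllipse((P*1000).astype(np.float32)); return (x,y,r),e
for n,c,uc,us in(("top",T,(226,239),(408,247)),("side",S,(244,150),(377,302))):
    k=blob(c,uc,22,white); print(n,"cap",cv2.boundingRect(k),worldcirc(c,k,.146))
    s=blob(c,us,45,grey); print(n,"slab",cv2.boundingRect(s),worldcirc(c,s,.02))
    big=c["frame"].copy(); cv2.drawContours(big,[k,s],-1,(255,0,0),1)
    cr=[cv2.resize(big[v-45:v+45,u-45:u+45],(380,380),interpolation=cv2.INTER_NEAREST) for u,v in(uc,us)]
    cv2.imwrite(f"pics/crop_{n}.png",np.hstack(cr)[:,:,::-1])
for z in(.058,):
    print("pot",plane(T,(307,294),z),plane(S,(251,247),z))
print("cup",plane(T,(297,135),.078)); print("brush",plane(T,(314,185),.01),plane(T,(315,250),.01))
E
```

```text
top cap (214, 227, 23, 24) ((490.88323974609375, 173.7161407470703, 25.24005889892578), ((490.978515625, 173.89315795898438), (47.48174285888672, 48.71698760986328), 92.47927856445312))
top slab (382, 221, 52, 52) ((493.7276916503906, -236.68251037597656, 63.70928955078125), ((493.8008728027344, -236.76756286621094), (124.1900634765625, 125.41007232666016), 168.76744079589844))
side cap (232, 135, 23, 14) ((486.5913391113281, 171.45294189453125, 25.53081512451172), ((487.7210998535156, 171.9766082763672), (45.523963928222656, 48.16545104980469), 68.21597290039062))
side slab (342, 271, 70, 66) ((487.09210205078125, -240.99281311035156, 68.37836456298828), ((487.90771484375, -241.81387329101562), (127.21701049804688, 135.299072265625), 127.61186218261719))
pot [0.3774761  0.00058915 0.058     ] [ 0.36978015 -0.01317183  0.058     ]
cup [0.74554847 0.03527393 0.078     ]
brush [ 0.64067268 -0.00739639  0.01      ] [ 0.48023724 -0.01436131  0.01      ]
```

```bash
python3 -c "
import cv2,numpy as np
a=cv2.imread('pics/crop_top.png');b=cv2.imread('pics/crop_side.png')
cv2.imwrite('pics/crop.png',cv2.resize(np.vstack([a,b]),(600,600)))"
```

```text
(no output)
```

View pics/crop.png

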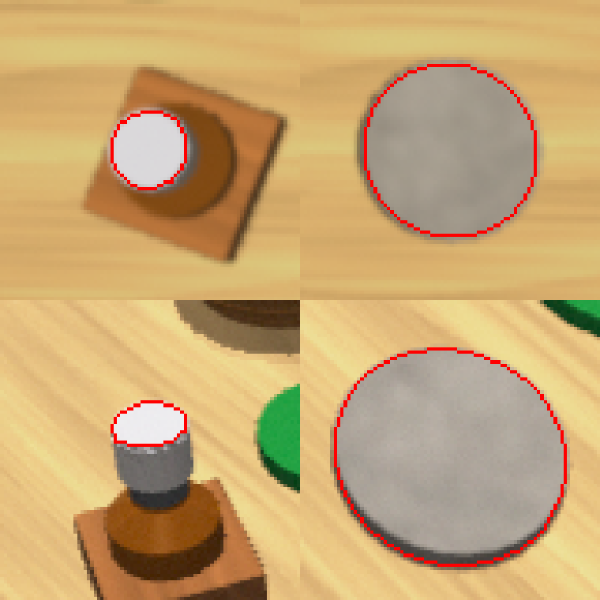

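The crop confirms the choice: the red contour in the left tiles fits the flat white cap on the amber bottle, and the right tiles show the grey slab. The cap measures 49–51 mm across against 50 mm given, and the two views agree to about 4 mm. The slab measures about 127–132 mm. The side-view slab contour also takes in the rim, so I trust the top view for it. Next I move above the cap.

```bash
cat >> h.py <<'E'
from scipy.spatial.transform import Rotation as Ro
def quat(yaw):
    z=np.array([np.cos(yaw),np.sin(yaw),0]);y=np.array([0,0,-1.])
    return Ro.from_matrix(np.stack([np.cross(y,z),y,z],1)).as_quat()
def F(get_obs,bot,n=5):
    a=[]
    for i in range(n):
        o=get_obs();a.append(np.r_[o["wrist_force"],o["ft_torque"]]);bot.dwell(.02)
    return np.mean(a,0),np.std(a,0)
E
python3 - <<'E'
from h import *
from workcell import bot,hand,kinematics,get_obs
np.set_printoptions(precision=4,suppress=True)
o=get_obs(); R=Ro.from_quat(o["orientation"]).as_matrix(); print(R, np.arctan2(R[1,2],R[0,2]))
for d in range(-180,180,20):
    q=kinematics.solve_ik([.4895,.173,.13],quat(np.radians(d))); q2=kinematics.solve_ik([.4935,-.2375,.04],quat(np.radians(d)))
    print(d,q,None if q2 is None else q2[5])
E
```

```text
[[ 0.9438 -0.0004  0.3305]
 [-0.3305 -0.0011  0.9438]
 [-0.     -1.     -0.0012]] 1.234006004133625
-180 [ 0.3368  0.3415  1.9604 -0.      0.8397 -2.8048] 2.6903132513490533
-160 None 2.341247400950188
-140 [ 0.3368  0.3415  1.9604 -0.      0.8397  2.7803] 1.9921815505513214
-120 [ 0.3368  0.3415  1.9604 -0.      0.8397  2.4312] 1.643115700152455
-100 [ 0.3368  0.3415  1.9604 -0.      0.8397  2.0822] 1.2940498497535895
-80 [ 0.3368  0.3415  1.9604 -0.      0.8397  1.7331] 0.944983999354724
-60 [ 0.3368  0.3415  1.9604 -0.      0.8397  1.384 ] 0.595918148955858
-40 [ 0.3368  0.3415  1.9604 -0.      0.8397  1.035 ] 0.24685229855699253
-20 [ 0.3368  0.3415  1.9604 -0.      0.8397  0.6859] -0.10221355184187386
0 [ 0.3368  0.3415  1.9604 -0.      0.8397  0.3368] -0.45127940224073937
20 [ 0.3368  0.3415  1.9604 -0.      0.8397 -0.0122] -0.8003452526396044
40 [ 0.3368  0.3415  1.9604 -0.      0.8397 -0.3613] -1.1494111030384715
60 [ 0.3368  0.3415  1.9604 -0.      0.8397 -0.7104] -1.4984769534373372
80 [ 0.3368  0.3415  1.9604 -0.      0.8397 -1.0594] -1.8475428038362032
100 [ 0.3368  0.3415  1.9604 -0.      0.8397 -1.4085] -2.196608654235069
120 [ 0.3368  0.3415  1.9604 -0.      0.8397 -1.7576] -2.5456745046339346
140 [ 0.3368  0.3415  1.9604 -0.      0.8397 -2.1066] -2.8947403550328006
160 [ 0.3368  0.3415  1.9604 -0.      0.8397 -2.4557] None
```

Run:
```python
from h import *
from workcell import bot,hand,kinematics,get_obs,vision
np.set_printoptions(precision=3,suppress=True)
q=quat(np.radians(-40)); x,y=.4895,.173
bot.reach([x,y,.20],q)
bot.servo_line([x,y,.129],velocity=.08)
bot.dwell(.2)
f0,s=F(get_obs,bot); print(f0,s,get_obs()["position"],get_obs()["time_s"])
hand.move_gripper(.056,30)
print(F(get_obs,bot)[0],get_obs()["gripper_width"])
ims=[vision.read_camera(n)["frame"] for n in("side","top")]
cr=[cv2.resize(im[v-60:v+60,u-60:u+60],(400,400)) for im,(u,v) in zip(ims,((244,150),(226,239)))]
cv2.imwrite("pics/near.png",np.hstack(cr)[:,:,::-1])
```

```text
[ 0.211  0.03  -0.263 -0.026 -0.011 -0.   ] [0.098 0.133 0.553 0.03  0.017 0.033] [0.49  0.173 0.129] 3.2583
[-0.151 -0.345  0.045  0.006  0.028  0.011] 0.05661014650069021
```

View pics/near.png

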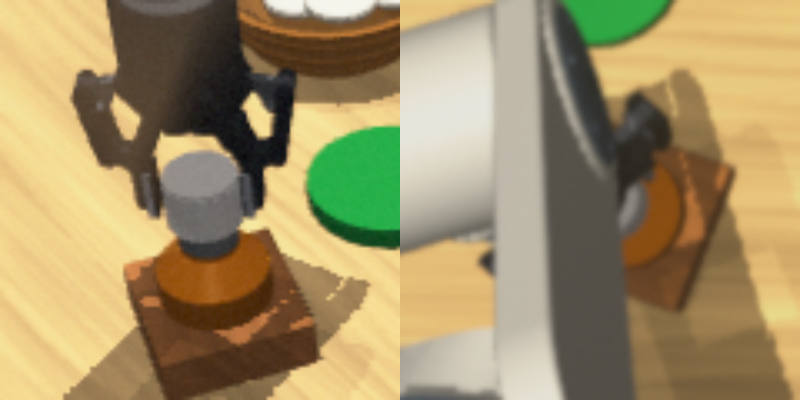

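The left tile (side camera) shows the pads on either side of the cap at about (150,195) and (250,195), nearly symmetric and within its height. Next I close gently in steps and watch the side force.

Run:
```python
from h import *
from workcell import bot,hand,kinematics,get_obs,vision
np.set_printoptions(precision=3,suppress=True)
j=np.array([np.cos(np.radians(-40)),np.sin(np.radians(-40)),0])
f0=F(get_obs,bot)[0]
for w in(.053,.051,.050,.048):
    hand.move_gripper(w,25); f=F(get_obs,bot)[0]-f0
    print(w,get_obs()["gripper_width"],f,"jaw",f[:3]@j)
    if abs(f[:3]@j)>6: break
print(get_obs()["time_s"])
```

```text
0.053 0.05276139477641041 [ 0.59   0.471  0.673  0.01  -0.013 -0.031] jaw 0.14914295172001948
0.051 0.05079207337039053 [ 0.642  0.176  0.214 -0.023 -0.027 -0.006] jaw 0.3787734074240157
0.05 0.0501890210893072 [ 0.407 -0.55   0.764 -0.127 -0.051 -0.022] jaw 0.6650069032815291
0.048 0.0495030639914331 [ 0.474 -1.089  3.318 -0.181  0.014 -0.029] jaw 1.0631088306554817
5.1333
```

Run:
```python
from h import *
from workcell import bot,hand,kinematics,get_obs,vision
np.set_printoptions(precision=2,suppress=True)
hand.move_gripper(.044,60)
p0=get_obs()["position"].copy(); x,y=.4895,.173
f=F(get_obs,bot)[0];print("grip",get_obs()["gripper_width"],p0,f)
z=.129;log=[]
while z>.129-.0145:
    fz=f[2]
    z-= .0006 if fz<10 else .0003
    bot.servo_line([x,y,z],velocity=.02)
    f=F(get_obs,bot,4)[0]; log.append((z*1e3,get_obs()["position"][2]*1e3,*f[:3])); print(np.array(log[-1]))
    if f[2]>14.: break
print(get_obs()["time_s"],get_obs()["gripper_width"])
```

```text
grip 0.04879414946167293 [0.49 0.17 0.13] [ 0.09 -0.76  3.99 -0.13  0.02 -0.02]
[128.4  128.41  -0.35  -1.37   4.01]
[127.8  127.82   0.29  -1.6    4.5 ]
[127.2  127.21   0.14  -1.07   5.07]
[126.6  126.64   0.25  -1.19   5.12]
[126.   126.06   0.48  -0.92   4.9 ]
[125.4  125.46   0.78  -0.56   5.19]
[124.8  124.89   0.62  -0.7    5.65]
[124.2  124.3    0.41  -1.15   5.59]
[123.6  123.7    0.36  -1.27   5.86]
[123.   123.12   0.86  -1.03   6.23]
[122.4  122.54   0.15  -1.5    6.12]
[121.8  121.95  -0.16  -1.1    6.58]
[121.2  121.39  -0.08  -1.17   6.56]
[120.6  120.81  -0.12  -1.33   7.02]
[120.   120.24  -0.17  -0.96   6.78]
[119.4  119.66   0.08  -1.12   7.16]
[118.8  119.05  -0.04  -1.13   7.41]
[118.2  118.57  -0.96  -1.52   8.97]
[117.6  118.47  -2.7   -2.14  15.22]
11.45 0.04860904828928808
```

It bottomed after about 10.4 mm of travel, at 15 N. Now I turn it while holding 12–16 N.

Run:
```python
from h import *
from workcell import bot,hand,kinematics,get_obs,vision
np.set_printoptions(precision=2,suppress=True)
x,y=.4895,.173; z=.1176
for d in range(5,66,5):
    bot.servo_line([x,y,z],quat(np.radians(-40+d)),velocity=.02)
    f=F(get_obs,bot,4)[0]; o=get_obs();R=Ro.from_quat(o["orientation"]).as_matrix()
    print(d,np.degrees(np.arctan2(R[1,2],R[0,2]))+40,z*1e3,o["position"][2]*1e3,f,o["time_s"])
    if f[2]>16.2: z+=.00015
    elif f[2]<13: z-=.0002
    if f[2]>20: z+=.0005;bot.servo_line([x,y,z],velocity=.02)
    if f[2]<9: print("low");break
```

```text
5 5.008208880558428 117.6 118.48243027172772 [-1.25 -0.8  13.17 -0.1   0.19  0.08] 11.7667
10 10.00646959913248 117.6 118.4985789192862 [-0.43 -0.06 12.83 -0.02  0.11  0.06] 12.0833
15 15.004316450008844 117.39999999999999 118.48676147803249 [-0.78  0.15 14.1   0.01  0.11  0.06] 12.4
20 20.007301114731565 117.39999999999999 118.49599292406818 [ 0.35  0.04 13.93  0.02  0.03  0.05] 12.7167
25 25.008302468448658 117.39999999999999 118.5075063409685 [-0.26  0.13 13.76  0.03  0.03  0.08] 13.0333
30 30.008993116950087 117.39999999999999 118.47569676148498 [-0.28  0.16 13.36  0.02  0.02  0.06] 13.35
35 35.00433071689978 117.39999999999999 118.48044825519197 [-0.04  0.34 13.47  0.02 -0.    0.06] 13.6667
40 40.005822958412246 117.39999999999999 118.48346131296182 [ 0.01  0.2  13.41  0.03 -0.    0.08] 13.9833
45 45.007531063089345 117.39999999999999 118.48693014062312 [ 0.37  0.31 13.39  0.05  0.02  0.06] 14.3
50 50.00983688365657 117.39999999999999 118.48415319490076 [-0.09  0.26 13.41  0.03  0.01  0.06] 14.6167
55 55.008576668713516 117.39999999999999 118.49666266216026 [ 0.23  0.26 13.65  0.04  0.01  0.06] 14.9333
60 60.006136459142716 117.39999999999999 118.49437647854788 [-0.27  0.08 13.43  0.04  0.01  0.08] 15.25
65 65.00833508375617 117.39999999999999 118.5021211768471 [ 0.01  0.13 13.64  0.05  0.01  0.05] 15.5667
```

Turning took 0.06 N m, well under the 0.2 N m slip, so the inner cap followed. Now I lift slowly and watch for a downward pull, which would mean it is still caught.

Run:
```python
from h import *
from workcell import bot,hand,kinematics,get_obs,vision
np.set_printoptions(precision=2,suppress=True)
x,y=.4895,.173; z=.1176;ok=True
while z<.165:
    z+=.0015 if z<.14 else .004
    bot.servo_line([x,y,z],velocity=.03)
    f=F(get_obs,bot,3)[0]; print(round(z*1e3,1),f[:3])
    if f[2]<-5: print("caught");ok=False;break
if ok: bot.servo_line([x,y,.24],velocity=.08)
print(get_obs()["time_s"],get_obs()["gripper_width"])
c=vision.read_camera("side");cv2.imwrite("pics/lift.png",c["frame"][:,:,::-1])
```

```text
119.1 [1.25 0.83 7.51]
120.6 [1.81 0.55 6.59]
122.1 [1.94 0.61 6.8 ]
123.6 [2.44 0.99 5.87]
125.1 [2.24 1.71 5.46]
126.6 [3.01 1.83 5.02]
128.1 [3.73 1.83 5.8 ]
129.6 [4.76 1.04 4.28]
131.1 [4.91 1.08 2.67]
132.6 [5.62 0.99 2.56]
134.1 [ 6.02 -0.22  0.3 ]
135.6 [ 5.95 -0.79 -0.9 ]
137.1 [ 6.52 -0.38 -1.93]
138.6 [ 6.79 -0.6  -1.79]
140.1 [ 6.53 -0.9  -1.49]
144.1 [ 4.95 -1.51  0.66]
148.1 [-0.41 -0.19 -0.02]
152.1 [ 0.26  0.15 -0.76]
156.1 [-0.48  0.07 -0.31]
160.1 [ 0.14  0.1  -0.27]
164.1 [ 0.13  0.05 -0.09]
168.1 [ 0.07 -0.49 -1.  ]
23.45 0.04866934659377774
```

View pics/lift.png

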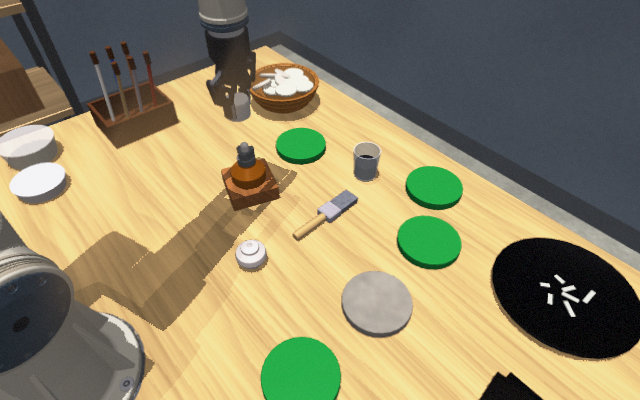

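The neck is bare at (246,150) and the cap is in the jaws at (237,107). I carry it at height and lower it with contact detection; contact is expected at TCP z ≈ 0.041.

Run:
```python
from h import *
from workcell import bot,hand,kinematics,get_obs,vision
np.set_printoptions(precision=2,suppress=True)
X,Y=.493,-.238
bot.servo_line([X,Y,.24],velocity=.12)
bot.servo_line([X,Y,.07],velocity=.08)
c=vision.read_camera("side");t=vision.read_camera("top")
u,v=map(int,proj(c,[X,Y,.05])); u2,v2=map(int,proj(t,[X,Y,.05]))
cr=[cv2.resize(i[max(b-60,0):b+60,a-60:a+60],(400,400)) for i,a,b in((c["frame"],u,v),(t["frame"],u2,v2))]
cv2.imwrite("pics/hover.png",np.hstack(cr)[:,:,::-1])
print(F(get_obs,bot)[0],get_obs()["time_s"],get_obs()["position"])
```

```text
[ 0.14  0.4  -0.17  0.01  0.04 -0.01] 29.5333 [ 0.49 -0.24  0.07]
```

View pics/hover.png

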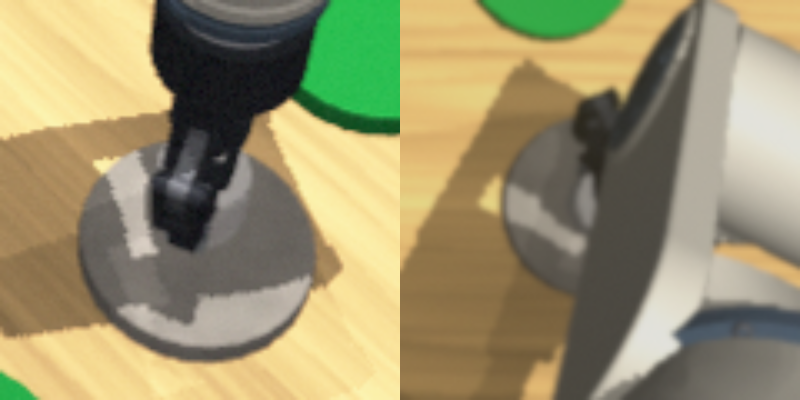

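The left tile shows the cap upright over the slab, with the finger at (180,210) in front of it. Lowering.

Run:
```python
from h import *
from workcell import bot,hand,kinematics,get_obs,vision
np.set_printoptions(precision=2,suppress=True)
X,Y=.493,-.238
bot.servo_line([X,Y,.047],velocity=.04); bot.dwell(.2)
f0=F(get_obs,bot)[0]; z=.047
while z>.036:
    z-=.0005; bot.servo_line([X,Y,z],velocity=.02)
    f=F(get_obs,bot,3)[0]-f0
    if z<.0435: print(round(z*1e3,2),get_obs()["position"][2]*1e3,f)
    if f[2]>3: break
print(get_obs()["time_s"])
```

```text
43.0 42.98282306510576 [ 0.59 -0.94 -0.04 -0.03  0.03 -0.01]
42.5 42.501238277389035 [ 0.46 -0.79 -0.24 -0.01  0.02 -0.03]
42.0 42.01470555042776 [-0.32 -0.62 -0.39 -0.03 -0.04  0.  ]
41.5 41.485040617227256 [ 0.43 -0.53  0.01 -0.01 -0.02 -0.01]
41.0 41.341871723783896 [-1.72  0.38  5.94  0.18  0.25 -0.02]
34.1417
```

Contact came at 41.4 mm against about 41 mm expected. Now I release slowly.

Run:
```python
from h import *
from workcell import bot,hand,kinematics,get_obs,vision
np.set_printoptions(precision=2,suppress=True)
X,Y=.493,-.238
for w in(.0495,.051,.054,.065,.084):
    hand.move_gripper(w,25); print(w,get_obs()["gripper_width"],F(get_obs,bot,3)[0][:3])
bot.servo_line([X,Y,.12],velocity=.06)
bot.servo_line([X,Y,.22],velocity=.15)
bot.reach([.49,0.12,.28],quat(np.radians(0)))
bot.dwell(.3)
for n in("side","top"):
    c=vision.read_camera(n); cv2.imwrite(f"pics/{n}9.png",c["frame"][:,:,::-1]); np.savez(f"{n}9.npz",**c)
print(get_obs()["time_s"],F(get_obs,bot)[0][:3])
a=cv2.imread("pics/side9.png");b=cv2.imread("pics/top9.png")
cv2.imwrite("pics/end.png",np.vstack([cv2.resize(a,(480,300)),cv2.resize(b,(480,300))]))
```

```text
0.0495 0.04960590928047688 [-1.08  0.56  3.88]
0.051 0.050811681441510964 [-0.32  0.19  0.22]
0.054 0.05427415139939024 [ 0.16 -0.24  0.22]
0.065 0.06505444007309995 [0.46 0.26 0.06]
0.084 0.08404944081729304 [ 0.44 -0.06  0.14]
39.6833 [-0.24  0.05  0.4 ]
```

View pics/end.png

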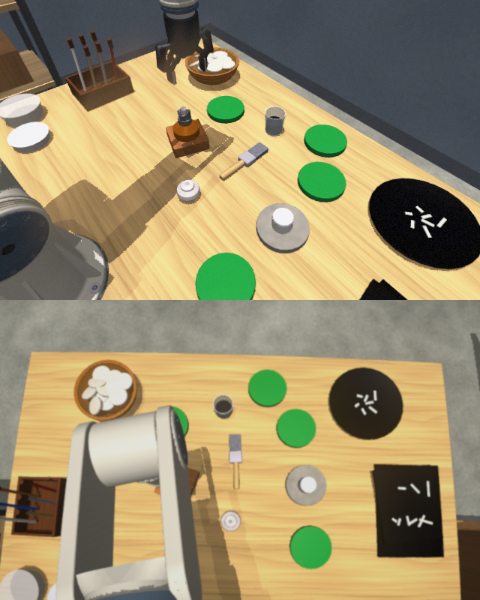

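The cap stands upright on the slab at about (283,218) in the side half and (308,485) in the top half. The cup, brush and pot look unchanged. I make one numeric check, then hand in.

Run:
```python
from h import *
from workcell import hand_in
for n in("side","top"):
    c=dict(np.load(f"{n}9.npz")); h=cv2.cvtColor(c["frame"],cv2.COLOR_RGB2HSV)
    u,v=map(int,proj(c,[.493,-.238,.058])); m=((h[...,1]<40)&(h[...,2]>200)).astype(np.uint8);k=np.zeros_like(m);cv2.circle(k,(u,v),30,1,-1)
    cs,_=cv2.findContours(m&k,cv2.RETR_EXTERNAL,cv2.CHAIN_APPROX_NONE);ct=max(cs,key=cv2.contourArea)
    P=np.array([plane(c,p[0],.058)[:2]*1000 for p in ct.astype(float)],np.float32)
    print(n,cv2.fitEllipse(P))
    i0=np.load(f"{n}0.npz")["frame"].astype(int); d=abs(i0-c["frame"]).max(2)
    for nm,P in(("cup",[.745,.035,.04]),("brush",[.56,-.01,.01]),("pot",[.377,0,.03])):
        a,b=map(int,proj(c,P)); print(nm,(d[b-15:b+15,a-15:a+15]>50).mean())
hand_in()
```

```text
side ((490.1616516113281, -237.2244873046875), (47.640296936035156, 50.08318328857422), 51.938743591308594)
cup 0.0
brush 0.0
pot 0.18555555555555556
top ((492.51861572265625, -236.9232940673828), (46.486515045166016, 46.74639892578125), 127.61617279052734)
cup 0.0
brush 0.0
pot 0.03666666666666667
the job is handed in; nothing more can be done
```

The lacquer thinner is open: the cap stands right way up near the middle of the grey slab, let go, and I handed the job in at about 40 s. The interface gives no verdict, so these are my own readings.

- **Pressing:** The cap bottomed after about 10.4 mm of travel. The highest total force I read was about 15 N.
- **Turning:** I turned the gripper 65° anticlockwise while holding 13–14 N. The turning moment was about 0.06 N m, well under the 0.2 N m at which the ratchet slips.
- **Lifting:** The cap came off with no sign of catching. There was a side force of up to 7 N and a brief 2 N downward pull as it left the neck.
- **Setting down:** It touched the slab at about 6 N, close to the expected height, and I opened the fingers in steps.

**Last checks:** Both views put the centre of the cap's top within about 4 mm of the slab's centre as measured in the top view. The circle in the side view is about 50 mm across, as an upright cap should be; in the top view it is about 47 mm. The side view's own slab estimate lies about 5 mm off, because its contour included the rim.

**Bystanders:** The before-and-after pictures show no change at the cup or brush. Some pixels differ at the pot (19% in the side view, 4% in the top view). I take that to be the arm's shadow, since the pot looked in the same place in both and the arm was never near it, but I did not measure its position again.

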